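Hold a new heel flush on a shoe's sloping heel seat

ROBOT

A 6-joint arm with a two-finger parallel gripper is mounted at the origin on the work surface. World frame = base frame: x ahead of the robot, y to its left, z up, the work surface at z = 0. Lengths are in m, angles in rad, forces in N, time in s.
With the tool pointing down it reaches from about 0.225 to 0.875 m from the base axis. Payload 3.4 kg.
Tool frame: the origin (TCP) lies at the very end of the fingers, on their centre line; the grasp point (between the pads) lies 19 mm behind it; x points along the fingers, z is the direction in which the jaws open and shut, and the axes are right-handed (so a half turn about x gives the same grasp; the last joint's range is limited). The gripper opens to 85 mm and grips with 20 to 120 N. Pads are 22 mm wide; open, the fingers measure 114 mm over their backs; the gripper's body (76 mm by 85 mm) begins 54 mm behind the grasp point. The pads swing forward as they close: fully open they stand 13 mm farther back than shut.
Start: joints at [1.193, 0.276, 1.505, -0, 1.361, -0.121], TCP at [0.146, 0.556, 0.231] pointing down, gripper open.
Joint ranges: [-2.89, 2.89], [-0.75, 2.08], [0.22, 2.7], [-1.18, 4.32], [0.11, 2.71], [-2.7, 2.7]. Speed limits (rad/s): [2.57, 2.57, 3.14, 3.14, 3.14, 3.14].

INTERFACE

Orientations are given as a unit quaternion [w, x, y, z].
In Python, from rig import manip, viewer, finder gives the robot as it stands.
- The arm moves only by the tool move_arm, never from a script. Its argument "rows" is a list of rows, each a list of 3 entries, a list of its own where there are three numbers: the shift along the tool's x, y, z in mm, then the turn about the tool's x in rad, then the finger opening in mm, from 0 to 85.4. A call has 1 to 8 rows; each row is the pose to reach, as a shift and turn from the pose measured when the call began, along the tool's axes at that moment; what a row does not reach only later rows make up. A row lasts 1/12 s, in which the tool goes at most 41.7 mm and 7.16 degrees, less where a joint would pass 70% of its speed; a pose out of reach is approached as far as the arm can. A call with a gripper value outside its range is refused whole. The fingers move at their own pace and stop on an object; "force" is the grip in N (left out, the last holds). Time passes only in rows, so rows that repeat a pose let the fingers close. It gives the time, the measured TCP pose, the force and the opening at its end, in the units of the state.
- manip.get_state(): the state, without advancing time (a new reading comes with each control period).
- viewer.get_image(name): name is "side" or "top"; returns the picture (480x640x3 uint8, red, green, blue); there is no depth.
- viewer.get_calibration(name): a dict with "mtx" (3x3 intrinsics, pixels), "R" (3x3) and "t" (3): a world point X has camera coordinates R X + t. Camera axes: x right, y down, z forward; pixel columns grow to the right and rows downward; lengths in m; the calibration is good to about 2 mm. A picture is of the moment at which its call begins. get_calibration takes no time and is no camera call.
- manip.sign_off(): hands the job in, once; it reports no verdict.
Trained networks look in the newest picture that a camera, given by its name, has taken for a name from the list of things; names that differ only in an ending like _2 or _b are one class to them, and where a whole thing is asked for, a point or a joint stands for the part that bears it (a point fixed in the world has none). Each returns a list of dicts, best first, with "score" (0 to 1); they miss things now and then, are a little off and sometimes report something else, mostly with a low value. They report only what shows in the picture. A call takes as long as a camera call. They do not tell look-alikes from the thing itself.
- finder.look_for(target, camera): "centre" ([column, row] in pixels, amid what is visible of it).
- finder.trace(target, camera): "mask" (480x640 bool, what is visible of it) and "centre" ([column, row] in pixels, amid what is visible of it).
The state is a dict: "clock": time; "qpos": joint angles; "qd": joint speeds; "effort": joint torques, N m; "position": TCP position; "ee_rot": TCP orientation; "contact_force": force on the tool from outside, world axes, zero at the start; "moment": the same for the moment, N m; "width": finger opening in m.
Only numpy, scipy, OpenCV 4.12 (cv2) and the standard library are available. Lean on these libraries where they do the work, as an engineer would, in place of code of your own. Each camera call takes 0.05 s, during which the arm holds its last target.

TASK

A brown shoe is clamped bottom up on the bench jack with its heel seat bare and sloping. Pick up the tan layered-leather heel block (not the black one), set it on the heel seat with its flat front towards the toe and its outline lined up with the seat, tilt it until you feel it sit flush on the slope, and finish still gripping it and pressing it lightly but firmly there (about a kilo of push) as for nailing. Leave the other things on the bench where they are.

Things in the scene. Friction and masses are not known exactly. Their poses are not given: they have to be found in the camera images.
- heel: new heel block, tan and brown layered leather, loose, 60 to 120 g. Upright D-shaped prism 62 mm long (x), 56 wide (y), 40 high: flat breast face at x = -31 mm, flat parallel sides at y = +-28 mm from there to x = +3 mm, half-round back of radius 28 mm about x = +3 mm. Origin at the centre of its flat underside, which goes on the heel seat; z up.
- heel_breast (a point): middle of the lower edge of the heel block's flat breast face (31 mm along -x from the block's origin); axes as the block's.
- seat (a point): centre of the bare heel seat: flat pale D-shaped face, 67 x 58 mm, about 0.2 m above the bench. z = normal out of the face, x from toe to back of heel, y across the shoe. Level across, sloping along: back of heel higher, toe lower, by 7 to 25 degrees, different each time. When the heel is right, its origin lies on this point and its axes agree with these.
- seat_breast (a point): the point on the heel seat 31 mm from seat along its -x (towards the toe), where the middle of the block's lower breast edge belongs; axes as seat.
- shoe: brown shoe on its last, locked bottom up on the jack, 272 mm long; the lock is rigid. Origin at the tilt pivot, 105 mm above the bench, 102 mm below the seat along its normal; axes parallel to seat's. Towards the toe (-x) the black sole rises out of the seat's plane: 40 mm above it at 125 to 180 mm from the seat's centre.
- jack: iron bench jack fixed to the bench: base 150 x 115 mm with a post under the shoe, a lock lever at its +y side. Origin under the centre of its base; its x, seen from above, points as the shoe's from toe to heel.
- black_heel: wrong heel block, black rubber, same D shape 66 x 60 x 28 mm, loose; origin under its centre. Leave alone.
- hammer: hammer with wooden handle, 250 mm long along x, head 88 mm wide across y and 26 mm high at +x; origin under the middle. Leave alone.
- polish_tin: flat tin with red lid, 69 mm diameter, 25 mm high; origin under its centre. Leave alone.
- brush: shoe brush 160 x 52 x 42 mm, long along x; origin under its centre. Leave alone.
- spool: red thread spool standing, 40 mm diameter, 54 mm high; origin under its centre. Leave alone.
- pincers: steel pincers with orange grips lying flat, 200 x 66 x 16 mm, long along x, jaws at +x; origin under the middle. Leave alone.
- mate: the finished mate of the shoe, standing upright with its tan heel on, about 272 mm long (x, toe at -x), 95 wide, 125 high; origin on the bench under its middle. Leave alone.
Mind the look-alikes: they are no part of the job. Of the things that look like the heel, take the one that is nearest to the robot's base at the start.

How it is judged:
On the way:
1. the tan heel block is lifted off the bench in the fingers (height (world z) of heel above 0.05 m and contact force between heel and the fingers above 3 N), for 0.2 s.
At the end, for the whole second after the job is handed in: The heel block sits on the seat: its underside centre within 6 mm of the seat's centre and its lower breast edge within 6 mm of its place, the two faces parallel within 0.05 rad (flush), pressed against the shoe with 3 to 40 N, still gripped by the fingers (over 5 N) and at rest (distance between heel and seat below 0.006 m and distance between heel_breast and seat_breast below 0.006 m and angle between the z axis of heel and the z axis of seat, either way round below 0.05 rad and contact force between heel and shoe between 3 and 40 N and contact force between heel and the fingers above 5 N and linear speed of heel below 0.02 m/s); the arm keeps its last pose, push and grip.
It fails at once if the black heel, hammer, polish tin, brush, spool, pincers or finished shoe is moved more than 30 mm (distance of any of black_heel, hammer, polish_tin, brush, spool, pincers, mate from where it was at the start of the episode above 0.03 m).
It also fails if it takes over 43 s, if anything falls off the work surface, if the arm or the gripper's body presses on something with over 40 N, if the wrist force passes 120 N, or if a joint passes its speed limit or range.

## Working session

There is one attempt and no reset: what is moved stays moved. The work goes in short steps, Python scripts to look and compute and a tool call to move; the robot and the scene stay as the last step left them, time stands still between calls to the robot, and variables do not carry over. Pictures are saved under pics/ and viewed, and the job is handed in when it is done.

Besides the shell and the picture viewer there is one more tool, called after "Call:" as name([rows], argument=value, ...), one row to a line, values as JSON. move_arm: Moves the arm, as the interface text tells. Its arguments: {"type":"object","properties":{"rows":{"type":"array"},"force":{"type":"number"}},"required":["rows"]}

```bash
mkdir -p pics; ls; python3 - <<'E'
from rig import manip, viewer, finder
import cv2
for n in ("side","top"):
    im=viewer.get_image(n); cv2.imwrite(f"pics/{n}0.png",im[:,:,::-1])
    c=viewer.get_calibration(n); print(n,c)
    for t in ("heel","seat","shoe","black_heel","mate","jack"):
        print(n,t,[(round(d["score"],2),[round(float(v)) for v in d["centre"]]) for d in finder.look_for(t,n)])
print(manip.get_state())
E
```

```text
pics
side {'mtx': array([[451.10558222,   0.        , 319.76321989],
       [  0.        , 451.10558222, 236.26634952],
       [  0.        ,   0.        ,   1.        ]]), 'R': array([[ 0.82262928, -0.56857564, -0.00167892],
       [-0.44668436, -0.64444137, -0.62061937],
       [ 0.35178709,  0.51128961, -0.78411018]]), 't': array([-0.44042174,  0.34485499,  0.8731515 ])}
side heel [(0.81, [446, 346]), (0.66, [519, 361]), (0.61, [377, 303])]
side seat [(0.81, [239, 206])]
side shoe [(0.85, [240, 205]), (0.51, [374, 300])]
side black_heel [(0.62, [401, 417])]
side mate [(0.81, [253, 147])]
side jack [(0.7, [267, 216]), (0.45, [374, 300])]
top {'mtx': array([[518.9558549 ,   0.        , 317.90996594],
       [  0.        , 518.9558549 , 242.10865342],
       [  0.        ,   0.        ,   1.        ]]), 'R': array([[-0.02538914, -0.99952414,  0.01751814],
       [-0.98586321,  0.02213126, -0.16608412],
       [ 0.16561739, -0.02148722, -0.98595597]]), 't': array([0.01252225, 0.55047776, 1.39687377])}
top heel [(0.92, [452, 174]), (0.78, [362, 229]), (0.76, [417, 211]), (0.6, [437, 26
[... 152 characters left out ...]
p jack [(0.92, [257, 268])]
{'clock': 0.7, 'qpos': array([ 1.19299643e+00,  2.75851930e-01,  1.50487190e+00,  1.90296568e-06,
        1.36074185e+00, -1.20998067e-01]), 'qd': array([ 6.51104286e-04,  3.46434616e-04,  3.16158951e-04, -6.18009741e-04,
       -2.18376444e-05,  1.23365085e-03]), 'effort': array([ 1.48411735e-03, -4.16511977e+01, -2.46055698e+01, -1.98125094e-04,
        3.78605873e-04, -3.06009690e-05]), 'position': array([0.14605712, 0.55616899, 0.23136667]), 'ee_rot': array([ 0.5599465 , -0.43183616,  0.55986998,  0.43188315]), 'contact_force': array([-0.07742747,  0.52509584,  0.62540199]), 'moment': array([ 0.02319157,  0.00064721, -0.00830649]), 'width': 0.0853591280020787}
```

View pics/side0.png

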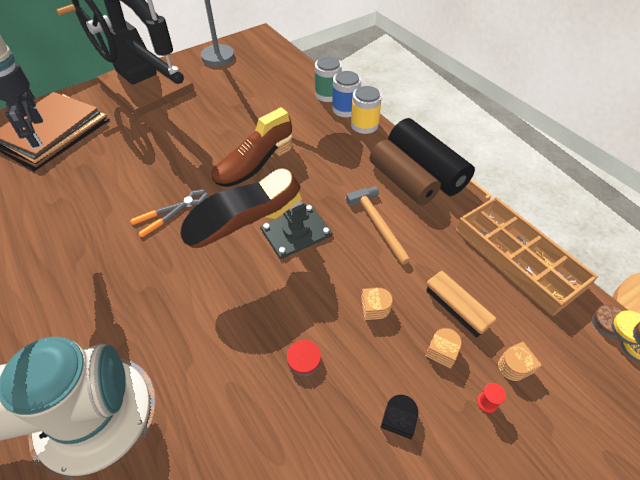

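View pics/top0.png

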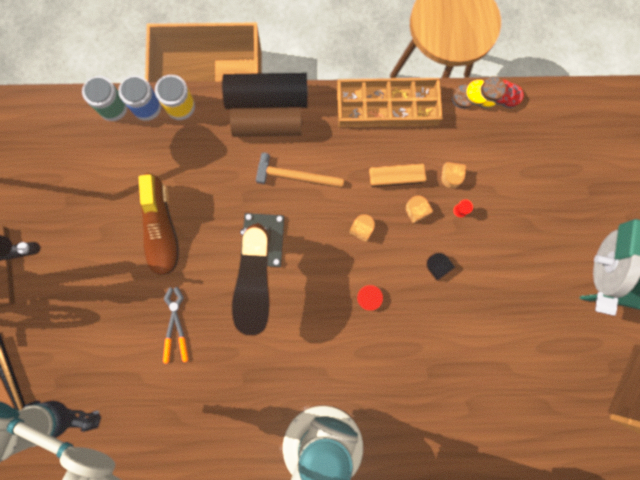

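```bash
cat > h.py <<'E'
import numpy as np, cv2
from rig import manip, viewer, finder
C={n:viewer.get_calibration(n) for n in("side","top")}
def proj(n,X):
    c=C[n]; p=c["R"]@np.asarray(X,float).T+c["t"][:,None] if np.ndim(X)>1 else c["R"]@X+c["t"]
    if np.ndim(X)>1:
        q=(c["mtx"]@p); return (q[:2]/q[2]).T
    q=c["mtx"]@p; return q[:2]/q[2]
def ray(n,uv):
    c=C[n]; d=c["R"].T@np.linalg.solve(c["mtx"],[uv[0],uv[1],1.]); return -c["R"].T@c["t"],d
def onz(n,uv,z):
    o,d=ray(n,uv); return o+d*(z-o[2])/d[2]
def tri(uvs,uvt):
    o1,d1=ray("side",uvs);o2,d2=ray("top",uvt)
    A=np.stack([d1,-d2],1); s=np.linalg.lstsq(A,o2-o1,rcond=None)[0]
    a=o1+s[0]*d1;b=o2+s[1]*d2; return (a+b)/2,np.linalg.norm(a-b)
E
python3 - <<'E'
from h import *
for uv in [(362,229),(417,211),(452,174)]:
    p=onz("top",uv,.022); print("top",uv,p.round(3),np.hypot(*p[:2]).round(3))
for uv in [(377,303),(446,346),(519,361)]:
    p=onz("side",uv,.022); print("side",uv,p.round(3),np.hypot(*p[:2]).round(3))
S=cv2.imread("pics/side0.png");T=cv2.imread("pics/top0.png")
a=cv2.resize(S[260:400,340:560],None,fx=3.4,fy=3.4,interpolation=cv2.INTER_CUBIC)
cv2.imwrite("pics/c1.png",a)
b=cv2.resize(T[150:280,330:490],None,fx=4.5,fy=4.5,interpolation=cv2.INTER_CUBIC);cv2.imwrite("pics/c2.png",b)
b=np.hstack([cv2.resize(S[150:260,170:340],(400,259),interpolation=cv2.INTER_CUBIC),cv2.resize(T[205:345,215:305],(400,622),interpolation=cv2.INTER_CUBIC)[:259]])
cv2.imwrite("pics/c3.png",b)
E
```

```text
top (362, 229) [ 0.59  -0.127  0.022] 0.603
top (417, 211) [ 0.639 -0.287  0.022] 0.7
top (452, 174) [ 0.746 -0.396  0.022] 0.845
side (377, 303) [ 0.599 -0.131  0.022] 0.613
side (446, 346) [ 0.652 -0.292  0.022] 0.715
side (519, 361) [ 0.751 -0.4    0.022] 0.851
```

View pics/c1.png

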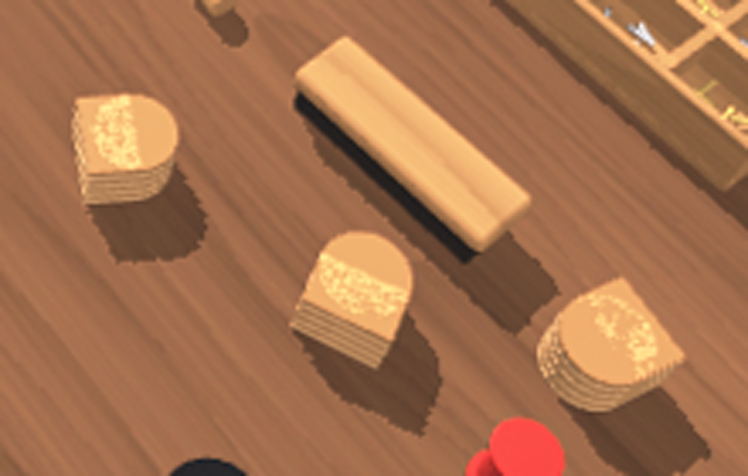

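View pics/c2.png

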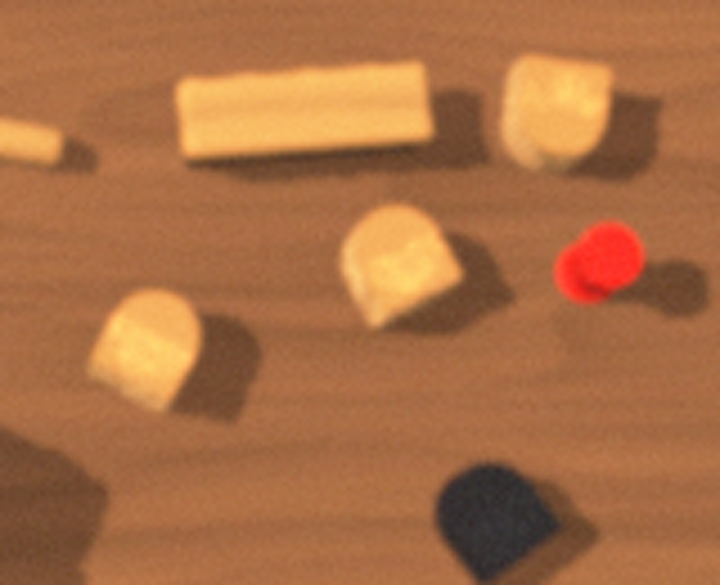

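View pics/c3.png

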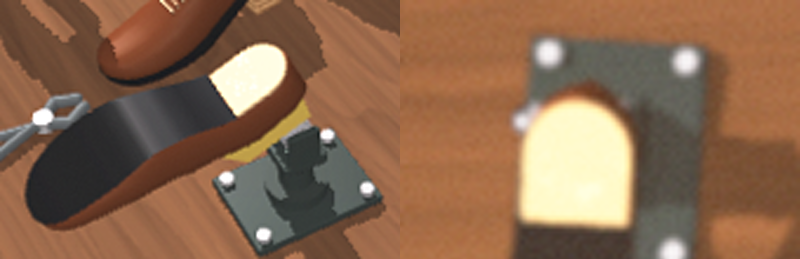

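```bash
cat >> h.py <<'E'
from scipy.optimize import minimize
def D(L,W,z=0.):
    r=W/2; xc=L/2-r; a=np.linspace(-np.pi/2,np.pi/2,25)
    p=[[-L/2,-r]]+[[xc+r*np.cos(t),r*np.sin(t)] for t in a]+[[-L/2,r]]
    return np.c_[np.array(p),np.full(len(p),z)]
def rz(a): return np.array([[np.cos(a),-np.sin(a),0],[np.sin(a),np.cos(a),0],[0,0,1]])
def ry(a): return np.array([[np.cos(a),0,np.sin(a)],[0,1,0],[-np.sin(a),0,np.cos(a)]])
def heelpts(p): # x,y,yaw
    P=np.r_[D(.062,.056),D(.062,.056,.04)]
    return P@rz(p[2]).T+[p[0],p[1],0]
def seatR(p): return rz(p[2])@ry(-p[3])   # back (+x) higher for slope>0
def seatpos(p): return np.array([p[0],p[1],.105])+seatR(p)@[0,0,.102]
def seatpts(p): return D(.067,.058)@seatR(p).T+seatpos(p)
SS=8
def ren(uv,roi):
    x0,y0,x1,y1=roi
    h=cv2.convexHull((((uv-[x0,y0]+.5)*SS-.5)*16).round().astype(np.int32))
    m=np.zeros(((y1-y0)*SS,(x1-x0)*SS),np.uint8); cv2.fillConvexPoly(m,h,255,cv2.LINE_8,4)
    return cv2.resize(m,(x1-x0,y1-y0),interpolation=cv2.INTER_AREA)/255.
def bl(m): return cv2.GaussianBlur(m,(0,0),1.2)
def fit(fn,p0,masks,step):
    t={}
    for n,m in masks.items():
        ys,xs=np.nonzero(m); roi=(xs.min()-12,ys.min()-12,xs.max()+13,ys.max()+13)
        t[n]=(roi,bl(m[roi[1]:roi[3],roi[0]:roi[2]].astype(float)))
    def cost(p):
        X=fn(p); return sum(((bl(ren(proj(n,X),r))-m)**2).sum() for n,(r,m) in t.items())
    s=np.array([p0]+[np.array(p0)+np.eye(len(p0))[i]*step[i] for i in range(len(p0))])
    r=minimize(cost,p0,method="Nelder-Mead",options=dict(initial_simplex=s,xatol=1e-5,fatol=1e-4,maxiter=1500))
    return r.x,r.fun
E
python3 - <<'E'
from h import *
near={"heel":{"side":(377,303),"top":(362,229)},"seat":{"side":(275,185),"top":(255,240)}}
M={}
for n in("side","top"):
    viewer.get_image(n)
    r=finder.trace("heel",n); d=min(r,key=lambda d:np.hypot(*(np.array(d["centre"])-near["heel"][n])))
    M["heel_"+n]=d["mask"]; print(n,d["score"],d["centre"],d["mask"].sum())
    im=cv2.imread(f"pics/{n}0.png").astype(int)
    b,g,r=im[...,0],im[...,1],im[...,2]
    cx,cy=near["seat"][n]
    m=((b>120)&(r>180)); w=np.zeros_like(m); w[cy-30:cy+30,cx-30:cx+30]=1
    k,lab,st,_=cv2.connectedComponentsWithStats((m&w).astype(np.uint8),connectivity=4)
    i=1+st[1:,4].argmax(); M["seat_"+n]=lab==i; print(n,"seat",st[i])
    # colour heel
    cx,cy=near["heel"][n]; print(im[cy,cx],im[near["seat"][n][1],near["seat"][n][0]])
np.savez("m0.npz",**M)
for k in ("heel","seat"):
    p0=[.59,-.127,.3] if k=="heel" else [.58,.12,0,.25]
    fn=heelpts if k=="heel" else seatpts
    for sel in (("side","top"),("side",),("top",)):
        best=None
        for y0 in ((-.9,-.45,0,.45,.9) if k=="heel" else (-.2,0,.2)):
            q=list(p0); q[2]=y0
            r=fit(fn,q,{n:M[f"{k}_{n}"] for n in sel},[.02,.02,.3,.15][:len(q)])
            if best is None or r[1]<best[1]: best=r
        print(k,sel,best[0].round(4),round(best[1],2))
        if k=="seat": print(seatpos(best[0]))
        if len(sel)==2: np.save(f"{k}.npy",best[0])
for n in("side","top"):
    im=cv2.imread(f"pics/{n}0.png"); 
    for k,fn in(("heel",heelpts),("seat",seatpts)):
        x,y=np.array(near[k][n]); c=im[y-32:y+33,x-40:x+40]; c=cv2.resize(c,(400,325),interpolation=cv2.INTER_CUBIC)
        uv=(proj(n,fn(np.load(f"{k}.npy")))-[x-40,y-32]+.5)*5
        for i in range(0,len(uv),27): cv2.polylines(c,[uv[i:i+27].round().astype(int)],True,(255,0,0),1)
        mk=cv2.resize(M[f"{k}_{n}"][y-32:y+33,x-40:x+40].astype(np.uint8),(400,325),interpolation=cv2.INTER_NEAREST)
        cs,_=cv2.findContours(mk,0,2); cv2.drawContours(c,cs,-1,(0,255,0),1)
        cv2.imwrite(f"pics/f_{k}_{n}.png",c)
g=lambda s:cv2.imread(f"pics/f_{s}.png")
cv2.imwrite("pics/f0.png",np.vstack([np.hstack([g("heel_side"),g("heel_top")]),np.hstack([g("seat_side"),g("seat_top")])])[:600])
E
```

```text
side 0.85 [374.3, 303.9] 836
side seat [259 169  33  30 606]
[137 214 253] [229 253 255]
top 0.93 [417.0, 210.9] 444
top seat [241 228  26  28 638]
[104 200 253] [205 250 255]
heel ('side', 'top') [ 0.599  -0.1303 -0.5308] 394.83
heel ('side',) [ 0.599  -0.1303 -0.5308] 2.54
heel ('top',) [ 0.59  -0.127 -0.9  ] 392.29
seat ('side', 'top') [ 0.5675  0.1592 -0.0407  0.3569] 22.52
[0.53193894 0.16061383 0.20057347]
seat ('side',) [ 0.5664  0.1587 -0.0256  0.3431] 2.86
[0.53207896 0.1595747  0.20105652]
seat ('top',) [ 0.5471  0.1605 -0.0206  0.1628] 13.84
[0.53059291 0.16087513 0.20565086]
```

View pics/f0.png

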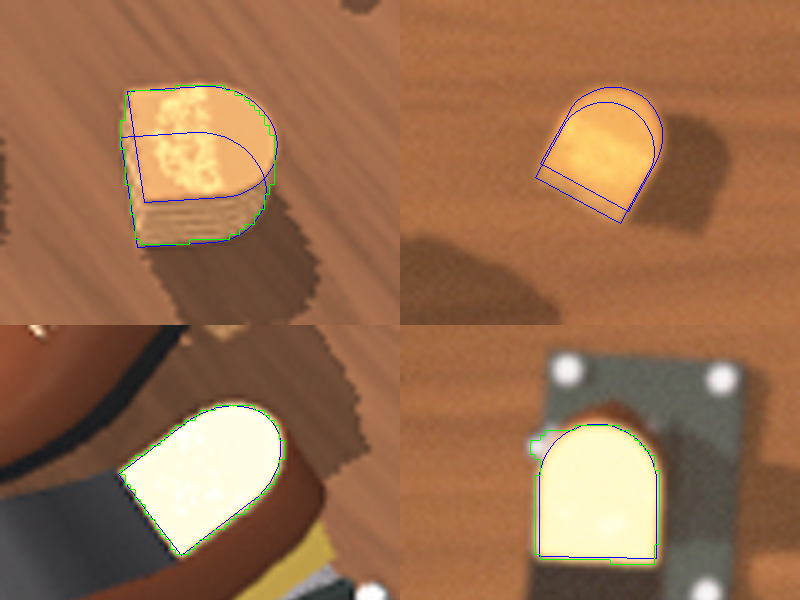

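```bash
cat >> h.py <<'E'
from scipy.spatial.transform import Rotation as Ro
def toolR():
    s=manip.get_state(); q=s["ee_rot"]; return s,Ro.from_quat([q[1],q[2],q[3],q[0]]).as_matrix()
def delta(pos,yaw):
    """jaw axis (tool z) to lie along block y for block yaw; either way round"""
    s,R=toolR(); d=(R.T@(np.asarray(pos)-s["position"]))*1000
    y=rz(yaw)@[0,1,0]; v=R.T@y; a=np.arctan2(-v[1],v[2])  # turn about x taking z to v
    a=(a+np.pi/2)%np.pi-np.pi/2
    print("pos",s["position"].round(4),"q",s["qpos"].round(2),"w",s["width"].round(4),"t",round(s["clock"],2),"F",s["contact_force"].round(1),"M",s["moment"].round(2))
    print("tool x",R[:,0].round(3),"z",R[:,2].round(3)); print("delta mm",d.round(1),"turn",round(a,3),"or",round(a-np.sign(a)*np.pi,3))
E
python3 - <<'E'
from h import *
m=np.load("m0.npz"); M={n:m["seat_"+n].astype(np.uint8) for n in("side","top")}
M["top"]=cv2.morphologyEx(M["top"],cv2.MORPH_OPEN,cv2.getStructuringElement(2,(11,11)))
print(M["top"].sum())
ms={n:M[n].astype(bool) for n in M}
for sel in (("side","top"),("top",)):
    for y0 in(-.1,.1):
        r=fit(seatpts,[.565,.16,y0,.3],{n:ms[n] for n in sel},[.02,.02,.2,.1]); print(sel,r[0].round(4),round(r[1],2),seatpos(r[0]).round(4))
# heel in top by trace now-old
p=np.load("heel.npy"); R=rz(p[2]); g=np.array([p[0],p[1],0])+R@[-.008,0,0]
print("grasp",g)
delta([g[0],g[1],.33],p[2])
# jack bolts in top
print([onz("top",np.array(b)/5+[255-40-.1,240-32-.1-0],.012).round(3) for b in((568,370-325),(722,380-325))])
E
```

```text
609
('side', 'top') [ 0.5652  0.1596 -0.0144  0.3347] 13.01 [0.5317 0.1601 0.2013]
('side', 'top') [ 0.5694  0.159  -0.0438  0.3748] 12.26 [0.5321 0.1606 0.1999]
('top',) [ 0.5661  0.1611 -0.0028  0.3456] 7.81 [0.5316 0.1612 0.201 ]
('top',) [ 0.5673  0.1603 -0.0202  0.3584] 7.59 [0.5315 0.161  0.2005]
grasp [ 0.59209546 -0.12629992  0.        ]Traceback (most recent call last):
  File "<stdin>", line 12, in <module>
  File "h.py", line 55, in delta
    print("pos",s["position"].round(4),"q",s["qpos"].round(2),"w",s["width"].round(4),"t",round(s["clock"],2),"F",s["contact_force"].round(1),"M",s["moment"].round(2))
                                                                  ^^^^^^^^^^^^^^^^
AttributeError: 'float' object has no attribute 'round'
```

```bash
sed -i 's/s\["width"\].round(4)/round(s["width"],4)/' h.py; python3 - <<'E'
from h import *
p=np.load("heel.npy"); R=rz(p[2]); g=np.array([p[0],p[1],0])+R@[-.008,0,0]
delta([g[0],g[1],.33],p[2])
# top-only fit of near heel by colour mask
im=cv2.imread("pics/top0.png").astype(int); w=np.zeros(im.shape[:2],bool); w[205:255,340:385]=1
for th in (125,140):
    m=w&(im[...,1]>th)
    k,lab,st,_=cv2.connectedComponentsWithStats(m.astype(np.uint8)); m=lab==1+st[1:,4].argmax()
    for y0 in(-.7,-.3):
        r=fit(heelpts,[.6,-.13,y0],{"top":m},[.02,.02,.2]);print(th,m.sum(),r[0].round(4),round(r[1],1))
E
```

```text
pos [0.1461 0.5562 0.2313] q [ 1.19  0.28  1.5  -0.    1.36 -0.12] w 0.0857 t 0.9 F [0.  0.4 0.7] M [ 0.    0.05 -0.  ]
tool x [ 0.  0. -1.] z [0.254 0.967 0.   ]
delta mm [ -98.7 -604.7 -546.8] turn 0.274 or -2.868
125 478 [ 0.599  -0.1296 -0.5247] 3.7
125 478 [ 0.5987 -0.1298 -0.5401] 3.6
140 435 [ 0.599  -0.1303 -0.5419] 2.4
140 435 [ 0.599  -0.1304 -0.5503] 2.5
```

Call:
move_arm([
  [[-100,-100,-90],0.05,85],
  [[-100,-605,-547],0.27,85],
  [[-100,-605,-547],0.27,85],
  [[-100,-605,-547],0.27,85],
  [[-100,-605,-547],0.27,85],
  [[-100,-605,-547],0.27,85],
  [[-100,-605,-547],0.27,85],
  [[-100,-605,-547],0.27,85],
], force=60)

```text
clock: 1.57
position: [0.3238, 0.2835, 0.2846]
ee_rot: [0.613, -0.353, 0.612, 0.353]
contact_force: [0.9, -0.1, 0.4]
width: 0.0847
```

```bash
python3 - <<'E'
from h import *
p=np.load("heel.npy"); R=rz(-.535); g=np.array([p[0],p[1],0])+R@[-.008,0,0]
delta([g[0],g[1],.09],-.535)
E
```

```text
pos [0.3238 0.2835 0.2846] q [ 0.56  0.02  1.68  0.    1.43 -0.49] w 0.0847 t 1.57 F [ 0.9 -0.1  0.4] M [ 0.   -0.02 -0.02]
tool x [ 0.001  0.001 -1.   ] z [0.502 0.865 0.001]
delta mm [ 194.6 -437.7 -219.7] turn 0.009 or -3.133
```

Call:
move_arm([
  [[-20,-438,-220],0.01,85],
  [[-20,-438,-220],0.01,85],
  [[-20,-438,-220],0.01,85],
  [[-20,-438,-220],0.01,85],
  [[-20,-438,-220],0.01,85],
  [[-20,-438,-220],0.01,85],
  [[-20,-438,-220],0.01,85],
  [[-20,-438,-220],0.01,85],
])

```text
clock: 2.23
position: [0.5059, 0.0042, 0.2983]
ee_rot: [0.615, -0.35, 0.614, 0.349]
contact_force: [0.5, 1.6, -0.6]
width: 0.0847
```

```bash
python3 - <<'E'
from h import *
p=np.load("heel.npy"); R=rz(-.535); g=np.array([p[0],p[1],0])+R@[-.008,0,0]
delta([g[0],g[1],.07],-.535)
E
```

```text
pos [0.5059 0.0042 0.2983] q [-0.13  0.14  1.52  0.    1.48 -1.16] w 0.0847 t 2.23 F [ 0.5  1.6 -0.6] M [ 0.03 -0.02  0.02]
tool x [ 0.002  0.001 -1.   ] z [0.511 0.859 0.002]
delta mm [ 228.3 -140.6  -68.4] turn -0.002 or 3.14
```

Call:
move_arm([
  [[100,-141,-68],0,85],
  [[100,-141,-68],0,85],
  [[100,-141,-68],0,85],
  [[100,-141,-68],0,85],
  [[228,-141,-68],0,85],
  [[228,-141,-68],0,85],
  [[228,-141,-68],0,85],
  [[228,-141,-68],0,85],
])

```text
clock: 2.9
position: [0.5892, -0.1259, 0.0643]
ee_rot: [0.613, -0.347, 0.617, 0.352]
contact_force: [-1.1, 0.7, 0.4]
width: 0.0848
```

```bash
python3 - <<'E'
from h import *
p=np.load("heel.npy"); R=rz(-.535); g=np.array([p[0],p[1],0])+R@[-.008,0,0]
delta([g[0],g[1],.006],-.535)
for n in C: cv2.imwrite(f"pics/{n}1.png",viewer.get_image(n)[:,:,::-1])
S=cv2.imread("pics/side1.png")[220:360,300:460];T=cv2.imread("pics/top1.png")[170:290,290:430]
cv2.imwrite("pics/g1.png",np.hstack([cv2.resize(S,(400,350),interpolation=2),cv2.resize(T,(400,350),interpolation=2)]))
E
```

```text
pos [ 0.5892 -0.1259  0.0643] q [-0.33  0.45  1.67  0.    1.02 -1.36] w 0.0848 t 2.9 F [-1.1  0.7  0.4] M [0.01 0.05 0.02]
tool x [-0.008  0.004 -1.   ] z [ 0.512  0.859 -0.001]
delta mm [58.2 -3.2  1.2] turn -0.003 or 3.139
```

View pics/g1.png

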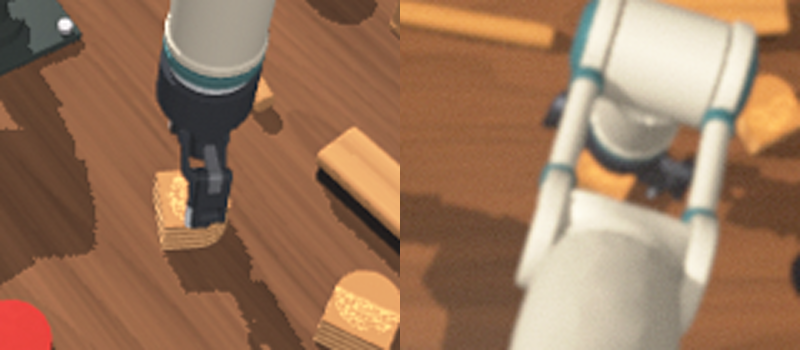

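Call:
move_arm([
  [[30,-3,1],0,85],
  [[58,-3,1],0,85],
  [[58,-3,1],0,85],
  [[58,-3,1],0,85],
  [[58,-3,1],0,85],
])

```text
clock: 3.42
position: [0.5945, -0.1266, 0.0107]
ee_rot: [0.614, -0.348, 0.615, 0.35]
contact_force: [-0.2, 0.5, -0.4]
width: 0.0851
```

```bash
python3 - <<'E'
from h import *
p=np.load("heel.npy"); R=rz(-.535); g=np.array([p[0],p[1],0])+R@[-.008,0,0]
delta([g[0],g[1],.006],-.535)
E
```

```text
pos [ 0.5945 -0.1266  0.0107] q [-0.33  0.52  1.72  0.    0.9  -1.36] w 0.0851 t 3.42 F [-0.2  0.5 -0.4] M [ 0.03 -0.01  0.03]
tool x [-0.003  0.002 -1.   ] z [0.512 0.859 0.001]
delta mm [ 4.7  2.2 -0.9] turn -0.002 or 3.139
```

Call:
move_arm([
  [[5,2,-1],0,85],
  [[5,2,-1],0,85],
  [[5,2,-1],0,50],
  [[5,2,-1],0,50],
  [[5,2,-1],0,50],
  [[5,2,-1],0,50],
  [[5,2,-1],0,50],
  [[5,2,-1],0,50],
], force=40)

```text
clock: 4.08
position: [0.5928, -0.1266, 0.0066]
ee_rot: [0.615, -0.349, 0.615, 0.35]
contact_force: [-0.7, 0.5, 6.4]
width: 0.0552
```

```bash
python3 - <<'E'
from h import *
delta([.592,-.126,.006],-.535)
for n in C: cv2.imwrite(f"pics/{n}2.png",viewer.get_image(n)[:,:,::-1])
S=cv2.imread("pics/side2.png")[220:360,300:460];T=cv2.imread("pics/top2.png")[170:290,290:430]
cv2.imwrite("pics/g2.png",np.hstack([cv2.resize(S,(400,350),interpolation=2),cv2.resize(T,(400,350),interpolation=2)]))
E
```

```text
pos [ 0.5928 -0.1266  0.0066] q [-0.33  0.52  1.73  0.    0.89 -1.36] w 0.0552 t 4.08 F [-0.7  0.5  6.4] M [0.1  0.11 0.03]
tool x [-0.001  0.002 -1.   ] z [0.512 0.859 0.001]
delta mm [0.6 1.  0.1] turn -0.002 or 3.139
```

View pics/g2.png

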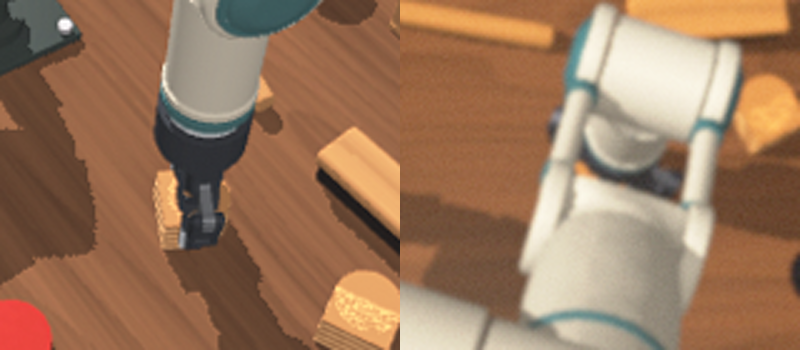

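Call:
move_arm([
  [[-40,0,0],0,50],
  [[-80,0,0],0,50],
  [[-150,0,0],0,50],
  [[-340,0,0],0,50],
  [[-340,0,0],0,50],
  [[-340,0,0],0,50],
  [[-340,0,0],0,50],
  [[-340,0,0],0,50],
])

```text
clock: 4.85
position: [0.5925, -0.1269, 0.3383]
ee_rot: [0.615, -0.348, 0.615, 0.35]
contact_force: [0.8, -0.3, -0.9]
width: 0.0553
```

```bash
python3 - <<'E'
from h import *
delta([.523,.16,.34],-.025)
E
```

```text
pos [ 0.5925 -0.1269  0.3383] q [-0.33  0.29  1.23  0.    1.63 -1.36] w 0.0553 t 4.85 F [ 0.8 -0.3 -0.9] M [ 0.05 -0.05  0.01]
tool x [-0.002  0.002 -1.   ] z [0.512 0.859 0.001]
delta mm [ -1.  206.5 210.9] turn -0.512 or 2.629
```

Call:
move_arm([
  [[-1,207,211],-0.51,50],
  [[-1,207,211],-0.51,50],
  [[-1,207,211],-0.51,50],
  [[-1,207,211],-0.51,50],
  [[-1,207,211],-0.51,50],
  [[-1,207,211],-0.51,50],
  [[-1,207,211],-0.51,50],
  [[-1,207,211],-0.51,50],
])

```text
clock: 5.52
position: [0.5199, 0.1668, 0.3398]
ee_rot: [0.506, -0.492, 0.504, 0.498]
contact_force: [-0.0, -0.7, -0.3]
width: 0.0554
```

```bash
python3 - <<'E'
from h import *
delta([.523,.1605,.25],-.025)
for n in C: cv2.imwrite(f"pics/{n}3.png",viewer.get_image(n)[:,:,::-1])
S=cv2.imread("pics/side3.png")[100:240,190:350];T=cv2.imread("pics/top3.png")[170:290,190:330]
cv2.imwrite("pics/g3.png",np.hstack([cv2.resize(S,(400,350),interpolation=2),cv2.resize(T,(400,350),interpolation=2)]))
E
```

```text
pos [0.5199 0.1668 0.3398] q [ 0.18  0.19  1.36  0.01  1.6  -1.37] w 0.0554 t 5.52 F [-0.  -0.7 -0.3] M [0.01 0.03 0.06]
tool x [-0.004  0.007 -1.   ] z [0.02  1.    0.007]
delta mm [89.7 -3.6 -6.9] turn 0.005 or -3.137
```

View pics/g3.png

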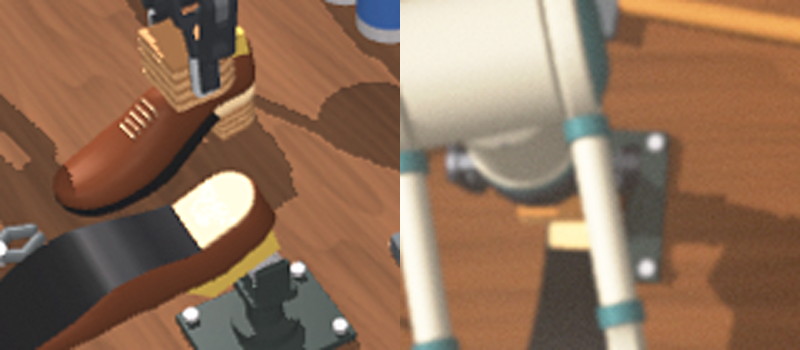

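Call:
move_arm([
  [[50,-4,-7],0,50],
  [[90,-4,-7],0,50],
  [[90,-4,-7],0,50],
  [[90,-4,-7],0,50],
  [[90,-4,-7],0,50],
  [[90,-4,-7],0,50],
])

```text
clock: 6.12
position: [0.5275, 0.1546, 0.2522]
ee_rot: [0.507, -0.494, 0.505, 0.494]
contact_force: [0.3, 0.5, 0.1]
width: 0.0554
```

```bash
cat >> h.py <<'E'
def crop(tag):
    o=[]
    for n,(x,y) in(("side",(265,165)),("top",(255,240))):
        im=viewer.get_image(n)[:,:,::-1]; cv2.imwrite(f"pics/{n}{tag}.png",im)
        o.append(cv2.resize(im[y-40:y+40,x-40:x+40],(400,400),interpolation=2))
    cv2.imwrite(f"pics/g{tag}.png",np.hstack(o))
E
python3 - <<'E'
from h import *
crop("4")
delta([.523,.1605,.222],-.025)
E
```

```text
pos [0.5272 0.1548 0.2522] q [ 0.16  0.22  1.52  0.    1.39 -1.39] w 0.055 t 6.22 F [ 0.4  0.6 -0.5] M [-0.03  0.08  0.01]
tool x [ 0.002  0.002 -1.   ] z [0.024 1.    0.002]
delta mm [30.2  4.4  5.5] turn 0.001 or -3.14
```

View pics/g4.png

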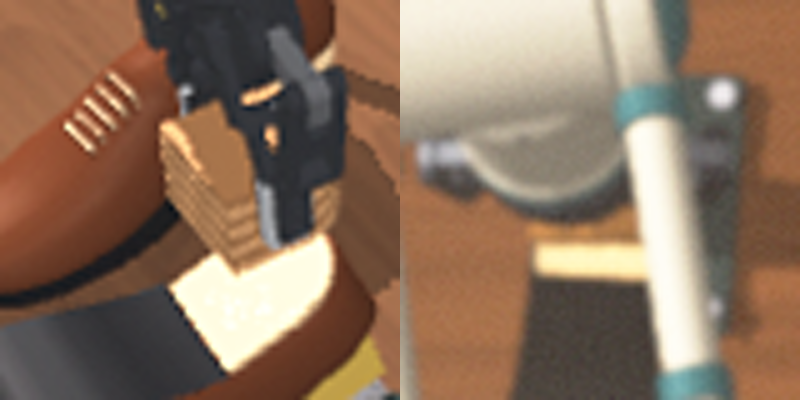

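Call:
move_arm([
  [[10,4,5],0,50],
  [[22,4,5],0,50],
  [[22,4,5],0,50],
  [[22,4,5],0,50],
  [[22,4,5],0,50],
], force=30)

```text
clock: 6.63
position: [0.5236, 0.1603, 0.2309]
ee_rot: [0.507, -0.494, 0.504, 0.494]
contact_force: [-1.5, -0.2, -0.3]
width: 0.0555
```

```bash
cat >> h.py <<'E'
SEAT=np.array([.5319,.1605,.2007]); SL=.347; YAW=-.025
def blk(pos,R):
    P=np.r_[D(.062,.056),D(.062,.056,.04)]; return P@R.T+pos
def over(tag,pos,R,out):
    im=cv2.imread(f"pics/side{tag}.png"); x,y=265,165; c=cv2.resize(im[y-40:y+40,x-40:x+40],(600,600),interpolation=2)
    def dr(X,col):
        uv=(proj("side",X)-[x-40,y-40]+.5)*7.5
        for i in range(0,len(uv),27): cv2.polylines(c,[uv[i:i+27].round().astype(int)],True,col,1)
    dr(blk(pos,R),(255,0,0)); dr(D(.067,.058)@(rz(YAW)@ry(-SL)).T+SEAT,(0,160,0)); cv2.imwrite(out,c)
E
python3 - <<'E'
from h import *
crop("5")
delta([.523,.1605,.218],-.025)
s,R=toolR(); z=R[:,2]; yaw=np.arctan2(-z[0],z[1]); Rb=rz(yaw)
over("5",s["position"]+Rb@[.0072,0,-.0066],Rb,"pics/o5.png")
E
```

```text
pos [0.5239 0.1602 0.231 ] q [ 0.17  0.23  1.57  0.    1.34 -1.38] w 0.0556 t 6.73 F [-0.4 -1.1 -1.6] M [0.04 0.06 0.  ]
tool x [ 0.004  0.003 -1.   ] z [0.024 1.    0.003]
delta mm [13.   0.9  0.3] turn 0.001 or -3.14
```

View pics/o5.png

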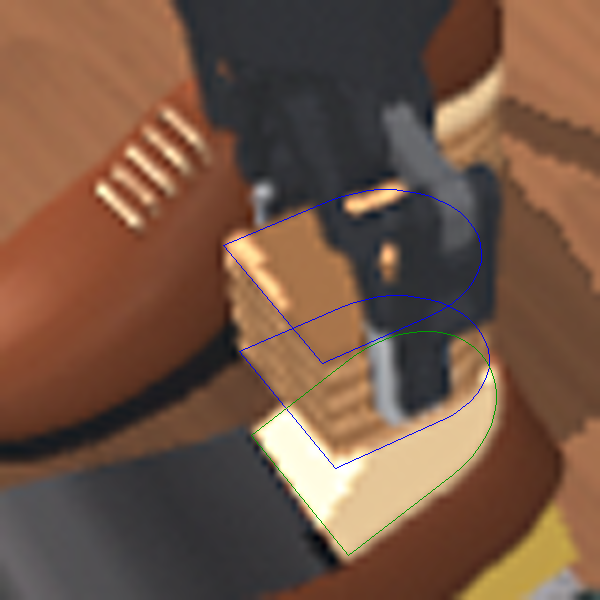

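Call:
move_arm([
  [[6,1,0],0,50],
  [[12,1,0],0,50],
  [[14,1.5,0],0,50],
  [[15.5,2.5,0],0,50],
  [[17,3.5,0],0,50],
  [[17,3.5,0],0,50],
], force=25)

```text
clock: 7.23
position: [0.5226, 0.1603, 0.2166]
ee_rot: [0.509, -0.496, 0.502, 0.492]
contact_force: [-0.5, -0.3, 9.3]
width: 0.0555
```

```bash
python3 - <<'E'
from h import *
crop("6")
delta([.5181,.1608,.2096],-.025)
s,R=toolR(); z=R[:,2]; yaw=np.arctan2(-z[0],z[1]); Rb=rz(yaw)
def pose(th,gz=.028):
    Rb=rz(yaw)@ry(-th); piv=s["position"]+[0,0,gz-.0066]; return piv-Rb@[-.0072,0,gz],Rb
over("6",*pose(.1),"pics/o6.png")
E
```

```text
pos [0.5226 0.1603 0.2166] q [ 0.17  0.24  1.6   0.    1.3  -1.38] w 0.0557 t 7.33 F [-0.7 -1.3  9.6] M [-0.17 -0.36 -0.02]
tool x [ 0.011  0.003 -1.   ] z [0.024 1.    0.003]
delta mm [6.9 4.6 0.4] turn 0.001 or -3.14
```

View pics/o6.png

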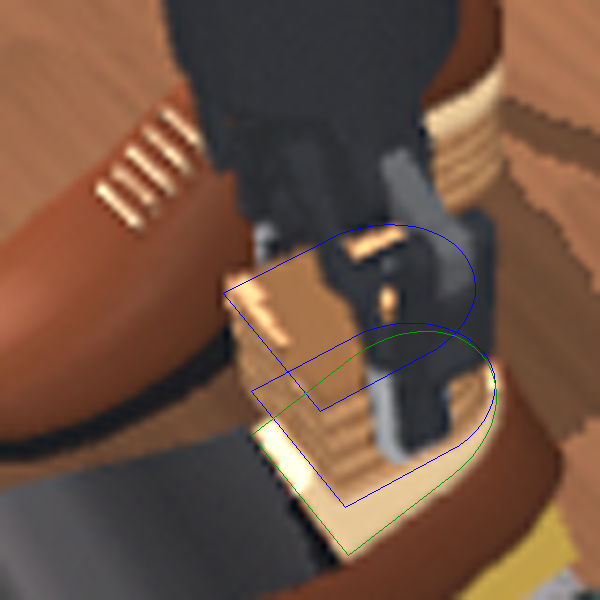

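Call:
move_arm([
  [[3,1,0],0,50],
  [[5,2,0],0,50],
  [[6,3,0],0,50],
  [[7,3.5,0],0,50],
  [[8,4,0],0,50],
  [[9,4.5,0],0,50],
], force=20)

```text
clock: 7.83
position: [0.5194, 0.1605, 0.2108]
ee_rot: [0.511, -0.497, 0.501, 0.491]
contact_force: [-4.7, -0.4, 12.9]
width: 0.0553
```

```bash
cat >> h.py <<'E'
def chk(tag,th,gz=.028):
    crop(tag); s,R=toolR(); z=R[:,2]; yaw=np.arctan2(-z[0],z[1])
    Rb=rz(yaw)@ry(-th); piv=s["position"]+[0,0,gz-.0066]; pos=piv-Rb@[-.0072,0,gz]
    over(tag,pos,Rb,f"pics/o{tag}.png")
E
python3 - <<'E'
from h import *
chk("7",.15)
delta([.5163,.1608,.2053],-.025)
E
```

```text
pos [0.5194 0.1605 0.2107] q [ 0.17  0.23  1.62  0.    1.27 -1.38] w 0.0554 t 7.93 F [-4.4 -0.9 12.7] M [-0.13  0.02 -0.02]
tool x [ 0.016  0.003 -1.   ] z [0.024 1.    0.004]
delta mm [5.3 3.2 0.2] turn 0.001 or -3.14
```

View pics/o7.png

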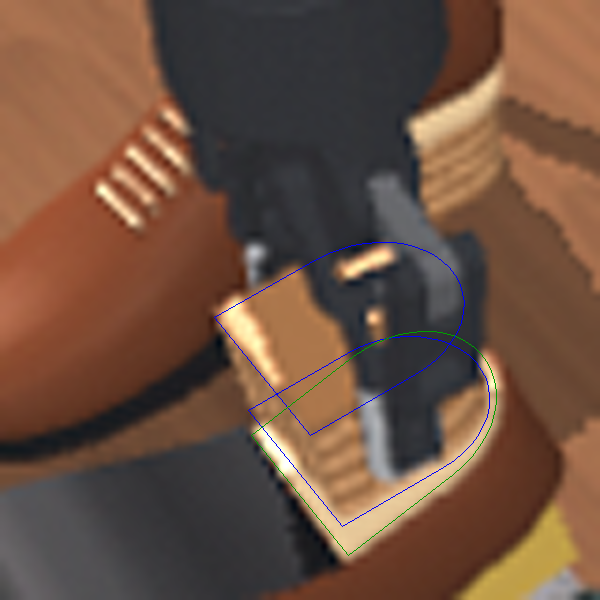

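Call:
move_arm([
  [[5,0.5,0],0,50],
  [[6,1,0],0,50],
  [[7,1.5,0],0,50],
  [[8,2,0],0,50],
  [[9,2.5,0],0,50],
  [[9,2.5,0],0,50],
])

```text
clock: 8.43
position: [0.5171, 0.1606, 0.2045]
ee_rot: [0.512, -0.498, 0.5, 0.49]
contact_force: [-5.9, -1.6, 14.2]
width: 0.0554
```

```bash
python3 - <<'E'
from h import *
chk("8",.28)
delta([.5157,.1608,.2031],-.025)
E
```

```text
pos [0.517  0.1606 0.2045] q [ 0.17  0.23  1.64  0.    1.26 -1.37] w 0.0555 t 8.53 F [-5.8  0.3 13.9] M [-0.28  0.28 -0.01]
tool x [ 0.019  0.004 -1.   ] z [0.024 1.    0.004]
delta mm [1.3 1.4 0.2] turn 0.001 or -3.14
```

View pics/o8.png

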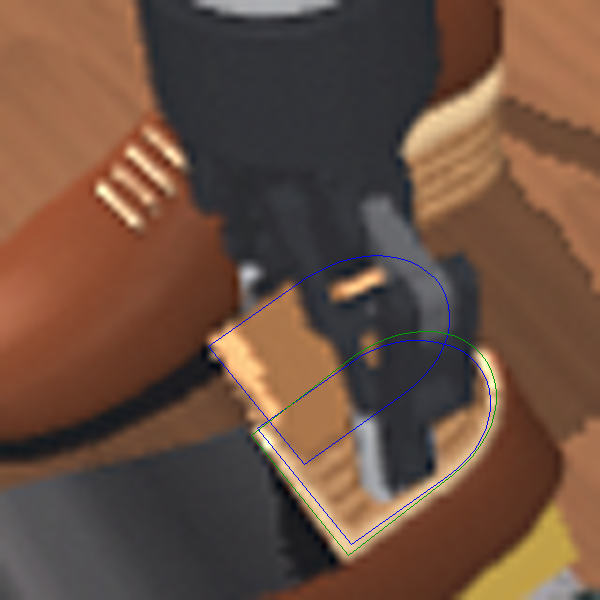

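Call:
move_arm([
  [[5,0.5,0],0,50],
  [[6,0.5,0],0,50],
  [[7,0.5,0],0,50],
  [[7,0.5,0],0,50],
])

```text
clock: 8.87
position: [0.5161, 0.1606, 0.2013]
ee_rot: [0.512, -0.498, 0.5, 0.49]
contact_force: [-8.6, -0.3, 20.4]
width: 0.0553
```

```bash
python3 - <<'E'
from h import *
chk("9",.33)
delta([.5157,.1608,.2031],-.025)
E
```

```text
pos [0.5161 0.1606 0.2013] q [ 0.17  0.23  1.64  0.    1.24 -1.37] w 0.0558 t 8.97 F [-8.1 -0.4 20. ] M [-0.57  0.67 -0.11]
tool x [ 0.021  0.004 -1.   ] z [0.023 1.    0.004]
delta mm [-1.8  0.4  0.2] turn 0.002 or -3.14
```

View pics/o9.png

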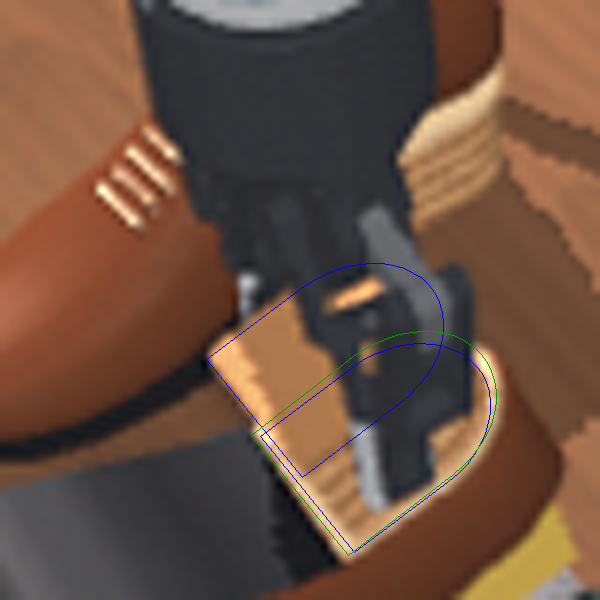

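```bash
python3 - <<'E'
import cv2
im=cv2.imread("pics/side9.png"); cv2.imwrite("pics/z9.png",cv2.resize(im[155:215,245:300],(550,600),interpolation=cv2.INTER_NEAREST))
E
```

```text
(no output)
```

View pics/z9.png

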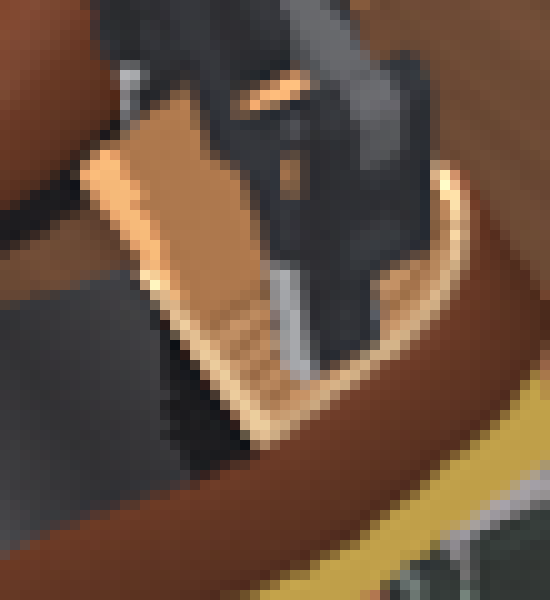

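```bash
python3 - <<'E'
from h import *
im=cv2.imread("pics/side9.png"); x0,y0=245,155
cs=[]
for du,t in((0,0),(.0,-.05)):
    c=cv2.resize(im[155:215,245:300],(550,600),interpolation=cv2.INTER_NEAREST)[:, :400+150]
    Rs=rz(YAW)@ry(-SL-t)
    def dr(X,col):
        uv=(proj("side",X)-[x0,y0]+.5)*10
        for i in range(0,len(uv),27): cv2.polylines(c,[uv[i:i+27].round().astype(int)],True,col,1)
    pos=SEAT+rz(YAW)@ry(-SL)@[.031,0,0]-Rs@[.031,0,0]
    dr(blk(pos+Rs@[du,0,0],Rs),(255,0,0)); dr(D(.067,.058)@(rz(YAW)@ry(-SL)).T+SEAT,(0,160,0))
    cs.append(c[:,50:450+50])
cv2.imwrite("pics/z9b.png",np.hstack([c[:,:400] for c in cs]))
E
```

```text
(no output)
```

View pics/z9b.png

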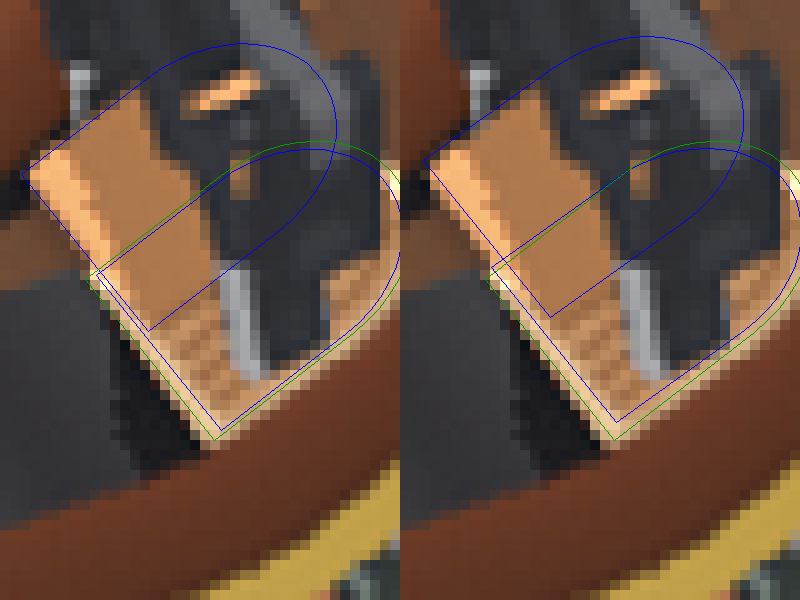

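```bash
python3 - <<'E'
from h import *
im=cv2.imread("pics/side9.png"); x0,y0=245,155
c=cv2.resize(im[155:215,245:300],(550,600),interpolation=cv2.INTER_NEAREST)
s,R=toolR(); p=s["position"]
# finger tip box corners near finger: tool y +-11, tool z -28..-42, tool x: 0 and -5
def uv(a): return ((proj("side",p+R@np.array(a))-[x0,y0]+.5)*10).round().astype(int)
for dx,col in((0,(255,0,0)),(-.005,(0,0,255)),(-.010,(0,255,0))):
    q=np.array([uv([dx,.011,-.028]),uv([dx,-.011,-.028]),uv([dx,-.011,-.042]),uv([dx,.011,-.042])])
    cv2.polylines(c,[q],True,col,1)
cv2.imwrite("pics/z9c.png",c); print(s["contact_force"],s["moment"])
E
```

```text
[-8.06127948 -0.35267011 19.98881019] [-0.57154646  0.66597358 -0.11003069]
```

View pics/z9c.png

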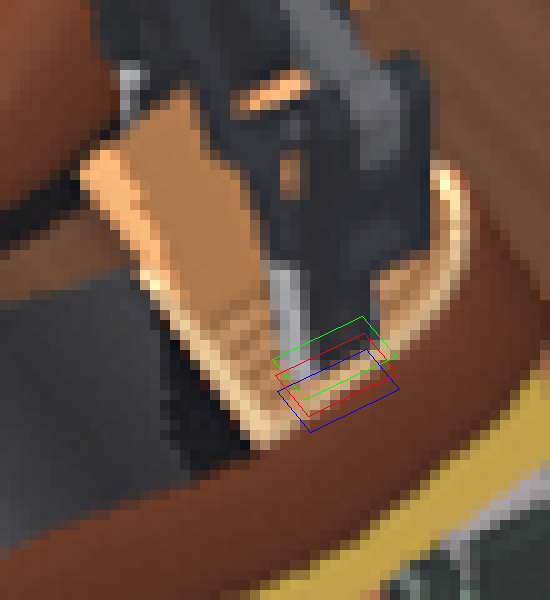

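Call:
move_arm([
  [[3,1,0],0,50],
  [[3.5,2,0],0,50],
  [[4,2,0],0,50],
  [[4,2,0],0,50],
])

```text
clock: 9.3
position: [0.5161, 0.1606, 0.2012]
ee_rot: [0.514, -0.5, 0.498, 0.488]
contact_force: [-3.6, -0.3, 15.8]
width: 0.0554
```

```bash
cat >> h.py <<'E'
def zoom(tag,du=0,t=0,dn=0,dv=0):
    im=cv2.imread(f"pics/side{tag}.png"); x0,y0=245,155; cs=[]
    for k in(0,1):
        c=cv2.resize(im[155:215,245:300],(550,600),interpolation=cv2.INTER_NEAREST)
        Rs=rz(YAW)@ry(-SL-t)
        def dr(X,col):
            uv=(proj("side",X)-[x0,y0]+.5)*10
            for i in range(0,len(uv),27): cv2.polylines(c,[uv[i:i+27].round().astype(int)],True,col,1)
        if k: dr(blk(SEAT+Rs@[du,dv,dn],Rs),(255,0,0)); dr(D(.067,.058)@(rz(YAW)@ry(-SL)).T+SEAT,(0,160,0))
        cs.append(c[:,80:480])
    cv2.imwrite(f"pics/z{tag}.png",np.hstack(cs))
E
python3 - <<'E'
from h import *
crop("10"); zoom("10")
delta([.5139,.1608,.2029],-.025)
E
```

```text
pos [0.5161 0.1606 0.2012] q [ 0.17  0.23  1.65 -0.    1.24 -1.37] w 0.0556 t 9.4 F [-3.7 -1.1 16.5] M [-0.55  0.02 -0.09]
tool x [ 0.028  0.004 -1.   ] z [0.023 1.    0.004]
delta mm [-1.8  2.2  0.2] turn 0.002 or -3.14
```

View pics/z10.png

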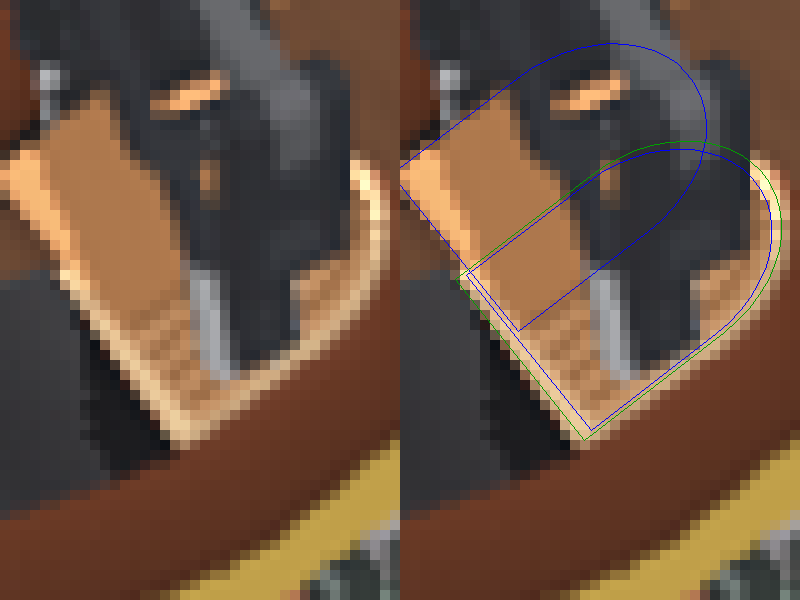

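```bash
python3 - <<'E'
import cv2
im=cv2.imread("pics/side10.png")
for r in (172,176,180,184,188,192,195,197): print(r,[tuple(int(v) for v in im[r,c]) for c in (range(253,285) if r>188 else list(range(253,268))+list(range(281,296)))])
E
```

```text
172 [(109, 169, 241), (121, 188, 250), (119, 185, 245), (120, 187, 247), (88, 137, 200), (76, 117, 169), (75, 119, 172), (77, 120, 173), (78, 121, 174), (76, 119, 172), (77, 119, 173), (77, 120, 173), (77, 121, 174), (78, 123, 178), (73, 112, 160), (67, 61, 60), (63, 58, 57), (60, 56, 54), (56, 52, 50), (53, 48, 46), (51, 46, 44), (45, 36, 31), (162, 223, 255), (182, 240, 255), (106, 144, 209), (53, 75, 123), (52, 73, 107), (54, 75, 109), (55, 75, 110), (55, 76, 108)]
176 [(47, 63, 92), (46, 61, 90), (95, 142, 200), (116, 179, 243), (121, 186, 247), (121, 188, 248), (89, 138, 201), (77, 118, 170), (77, 119, 172), (76, 119, 172), (77, 120, 173), (78, 120, 173), (78, 120, 174), (77, 119, 173), (77, 120, 173), (54, 49, 48), (53, 49, 47), (55, 51, 49), (53, 49, 48), (51, 46, 48), (51, 45, 43), (60, 62, 69), (70, 102, 141), (92, 135, 188), (190, 244, 255), (131, 173, 217), (51, 75, 121), (35, 52, 94), (47, 67, 103), (51, 72, 108)]
180 [(53, 74, 107), (51, 73, 107), (50, 69, 102), (47, 66, 98), (46, 61, 89), (68, 101, 149), (108, 168, 236), (95, 149, 217), (79, 122, 177), (76, 118, 171), (
[... 1989 characters left out ...]
(93, 131, 174), (84, 125, 175), (100, 144, 197), (106, 150, 199), (117, 159, 200), (128, 168, 202), (100, 131, 169), (57, 79, 126), (43, 62, 112), (40, 60, 110), (38, 58, 107), (38, 58, 104), (37, 55, 102), (36, 56, 100)]
197 [(53, 49, 51), (53, 51, 51), (55, 52, 53), (54, 51, 53), (56, 53, 53), (57, 53, 54), (56, 53, 54), (59, 56, 56), (57, 55, 56), (39, 37, 38), (30, 28, 28), (31, 27, 28), (31, 29, 29), (31, 28, 28), (28, 24, 22), (24, 26, 44), (130, 170, 204), (157, 204, 236), (157, 204, 234), (132, 176, 214), (130, 171, 205), (100, 133, 170), (54, 77, 123), (41, 61, 110), (40, 60, 109), (40, 60, 107), (37, 57, 105), (39, 58, 105), (37, 57, 103), (35, 54, 100), (35, 54, 99), (37, 54, 97)]
```

Call:
move_arm([
  [[3,0,0],0,50],
  [[3,0,0],0,50],
  [[3,0,0],0,50],
  [[3,0,0],0,50],
  [[3,0,0],0,50],
  [[3,0,0],0,50],
])

```text
clock: 9.9
position: [0.5162, 0.1605, 0.2011]
ee_rot: [0.514, -0.501, 0.497, 0.488]
contact_force: [-6.5, -0.1, 15.7]
width: 0.0556
```

```bash
python3 - <<'E'
from h import *
crop("11"); zoom("11",du=.0015,dv=.001)
delta([.5139,.1608,.2029],-.025)
a=cv2.imread("pics/side10.png").astype(int);b=cv2.imread("pics/side11.png").astype(int); print(abs(a-b)[155:215,245:300].max())
E
```

```text
pos [0.5162 0.1606 0.2011] q [ 0.17  0.23  1.65 -0.    1.23 -1.37] w 0.0552 t 10.0 F [-5.6  0.5 15.1] M [-0.44  0.45 -0.1 ]
tool x [ 0.031  0.004 -1.   ] z [0.023 1.    0.004]
delta mm [-1.8  2.2  0.2] turn 0.002 or -3.14
40
```

View pics/z11.png

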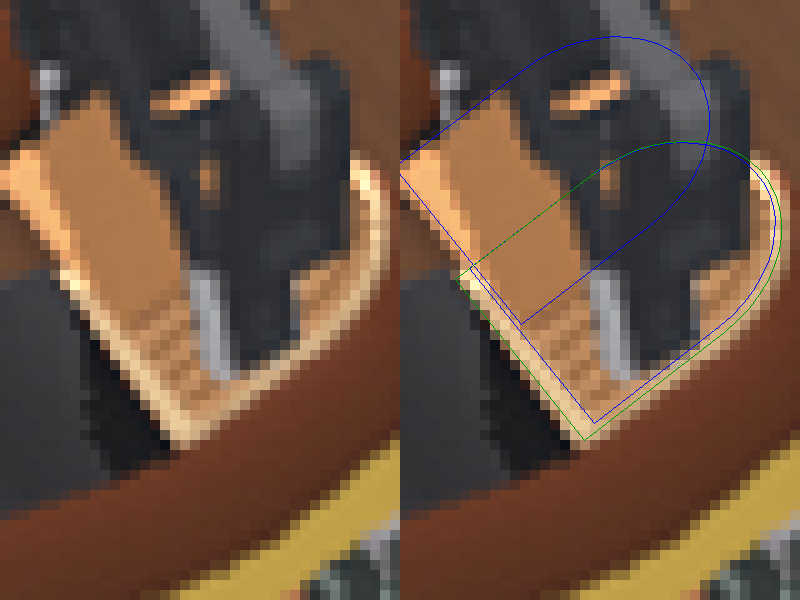

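Call:
move_arm([
  [[2,1,0],0,50],
  [[2,1,0],0,50],
  [[2,1,0],0,50],
  [[2,1,0],0,50],
  [[2,1,0],0,50],
  [[2,1,0],0,50],
])

```text
clock: 10.5
position: [0.516, 0.1606, 0.2011]
ee_rot: [0.515, -0.502, 0.496, 0.487]
contact_force: [-2.7, -0.2, 10.0]
width: 0.0553
```

```bash
python3 - <<'E'
from h import *
crop("12"); zoom("12",du=.0015,dv=.001)
delta([.5139,.1608,.2029],-.025)
E
```

```text
pos [0.516  0.1606 0.2011] q [ 0.17  0.23  1.65 -0.    1.23 -1.37] w 0.0554 t 10.6 F [-1.7 -0.5 10.7] M [-0.23  0.08 -0.07]
tool x [ 0.034  0.004 -0.999] z [0.023 1.    0.005]
delta mm [-1.9  2.   0.2] turn 0.002 or -3.14
```

View pics/z12.png

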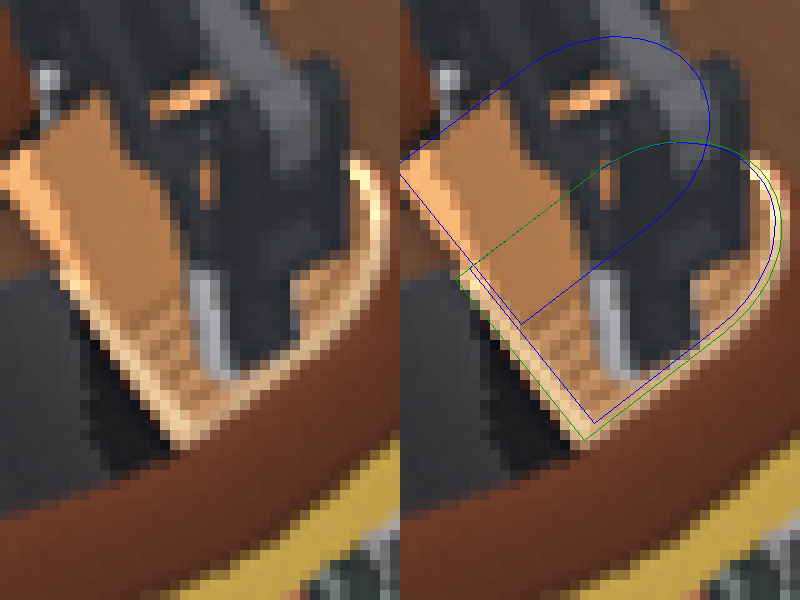

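```bash
python3 - <<'E'
from rig import manip
print(manip.sign_off()); s=manip.get_state(); print(s["clock"],s["contact_force"],s["position"],s["width"])
E
```

```text
the job is handed in; nothing more can be done
None
the job is handed in; nothing more can be done
```

The tan heel block is on the heel seat, still gripped and pressed down with about 10 N. I handed the job in at about 10.6 s on the clock; no verdict was reported.

**Which block:** of the three tan blocks, I took the one about 0.60 m from the base (top picture, pixel 362,229). The other two were about 0.70 and 0.85 m away.

**How it was placed:** I lifted it by its flat sides and carried it over the shoe. I then touched its back edge to the high end of the seat and pressed so the block pivoted in the fingers at a 20 N grip. By then the estimated seat slope was about 0.35 rad.

**Last checks:**
- **Push and grip:** the vertical force was 10.7 N at an opening of 55 mm. I set the grip to 20 N but did not measure the contact force at the fingers.
- **Flush:** the block stopped moving under further pushing. The centre of pressure moved from the back edge to near the middle of the length. In the side picture the block edges match the flush outline to about 1 pixel.
- **Position:** the pale rim around the block is nearly even. I put the block 1–2 mm too far back and up to 2 mm sideways. It may also be turned about 0.04 rad. A sideways nudge did not shift it.
- **What disagreed:**
  - The seat looked 1–2 pixels larger in the side picture than the size given.
  - The moment reading put the load towards the near (−y) side.
  - The top camera's view was blocked by the arm, so position and flushness were checked by picture from the side only.

I steered clear of the other things on the bench and saw no sign of touching them, but I did not re-measure their positions at the end.

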